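Turn the grating disc to its pin and press it home

TASK

The grating disc of the food cutter sits too high, because its notch is not over the red locating pin. With a fingertip push the black nub round until the notch lies over the pin, then press the disc straight down by its hub until it is fully seated, and leave it there with the hand clear. Never lift the disc, and leave everything else on the worktop where it stands.

Things in the scene. Friction and masses are not known exactly. Their poses are not given: they have to be found in the camera images.
- cutter: Motor base of a small food cutter, fixed to the worktop: round white housing, 202 mm across, its flat deck 55 mm above the worktop; a black control panel sticks out 20 mm from its side below the red pin. Origin: centre of the underside, on the disc's axis; z up; the pin lies toward -x.
- pin_top (a point): Top of the red locating pin, 69 mm from the disc's axis, 67 mm above the worktop. The pin is fixed to the deck: a red bar with a rounded top, 9 mm wide, lying radially from 60 to 91 mm from the axis, so its outer end shows beyond the disc's rim however the disc is turned.
- notch (a point): Centre of the disc's notch at the upper face, 69 mm from the axis. Steel grating disc, 150 mm across, 6 mm thick; the notch is the one gap in its rim, 19 mm deep, sides radial, 16 mm apart at its floor, 21 mm at the rim; a short red line on the disc points at it. It clears the pin to 3.5 degrees either side of centre. Unseated, the disc's upper face is 73.5 mm above the worktop, seated 63.5 mm.
- nub (a point): Top centre of the black finger nub, a round post on the disc 52 mm from the axis, straight opposite the notch: 14 to 15 mm across (19 mm at its foot), 24 mm high above the disc's upper face. Pushed sideways with about 2 N it turns the disc, which stays where it is left.
- hub_top (a point): Centre of the flat top of the black hub in the middle of the disc, on its axis: 40 mm across, 14 mm high above the disc's upper face. This is where to press.
- disc (a joint): Turn of the disc on its spindle, rad, growing counter-clockwise from above; the notch is over the pin at 0 and at 2 pi (6.283). It turns either way, from -1 to 7.3, and starts between 0.7 and 5.58; the shorter way is always open.
- disc_press (a joint): How far the disc is pushed down its spindle, m: 0 at the start, 0.010 fully seated (stop), negative if raised. The fit is stiff: about 5 N on the hub moves it and it stays where it is left. Off the notch the pin stops it: it only gives springily (about 5 mm at 20 N) and comes back up to about 0.002 when let go.
- jar_sugar: Bystander: glass jar of white sugar with a white lid, 104 mm across, 201 mm tall. Origin: centre of its underside.
- jar_grain: Bystander: glass jar of grain with a white lid, 124 mm across, 206 mm tall. Origin: centre of its underside.
- jar_lentils: Bystander: glass jar of lentils with a white lid, 88 mm across, 166 mm tall. Origin: centre of its underside.
- oil_bottle: Bystander: square oil bottle with a gold cap, 61 mm across, 268 mm tall. Origin: centre of its underside.
- pepper_mill: Bystander: wooden pepper mill, 58 mm across, 170 mm tall. Origin: centre of its underside.
- jam_jar: Bystander: jar of red jam, 66 mm across, 90 mm tall. Origin: centre of its underside.
- timer: Bystander: red and white kitchen timer, 69 mm across, 54 mm tall. Origin: centre of its underside.
- butter: Bystander: packet of butter, 73 x 102 x 37 mm. Origin: centre of its underside.
- salt_shaker: Bystander: salt shaker, 44 mm across, 90 mm tall. Origin: centre of its underside.

How it is judged (in metres and radians):
On the way, in this order (a step that is already met when the one before it is completed fails the run):
1. the notch has been turned over the pin while the disc is still up (horizontal distance between notch and pin_top below 0.0055 m and value of joint disc_press below 0.004 m), for 0.1 s.
2. the disc has been pressed down on the pin (horizontal distance between notch and pin_top below 0.0055 m and value of joint disc_press above 0.0085 m), for 0.2 s.
At the end, for the whole second after the job is handed in: The disc is pressed down at least 8.5 mm of its 10 mm, its notch within 5.5 mm of the pin, at rest; every bystander is within 20 mm of where it stood (all of step 2 and velocity of joint disc between -0.05 and 0.05 rad/s and distance of each of jar_sugar, jar_grain, jar_lentils, oil_bottle, pepper_mill, jam_jar, timer, butter, salt_shaker from where it was at the start of the episode below 0.02 m); the robot touches nothing.
It fails at once if the disc is lifted more than 4 mm above where it sat (value of joint disc_press below -0.004 m).
It fails at once if a bystander is moved by more than 20 mm (distance of any of jar_sugar, jar_grain, jar_lentils, oil_bottle, pepper_mill, jam_jar, timer, butter, salt_shaker from where it was at the start of the episode above 0.02 m).
It fails at once if a bystander is tipped (angle between any of jar_sugar, jar_grain, jar_lentils, oil_bottle, pepper_mill, jam_jar, timer, butter, salt_shaker's own z axis and vertical above 0.35 rad).
It also fails if it takes over 48 s, if anything falls off the work surface, if the arm or the gripper's body presses on something with over 40 N, if the wrist force passes 120 N, or if a joint passes its speed limit or range.

ROBOT

A 6-joint arm with a two-finger parallel gripper is mounted at the origin on a cart in front of the work surface, level with it; the furniture and walls round the work are solid. World frame = base frame: x ahead of the robot, y to its left, z up, the work surface at z = 0. Lengths are in mm, angles in rad, forces in N, time in s.
With the tool pointing down it reaches from about 350 to 975 mm from the base axis. Payload 7.1 kg.
Tool frame: the origin (TCP) lies at the centre of the arm's flange, where the gripper is bolted on; the fingertips stand 182 mm ahead of it and the grasp point (between the pads) lies 163 mm ahead of it; x points along the fingers, y is the direction in which the jaws open and shut, and the axes are right-handed (so a half turn about x gives the same grasp; the last joint's range is limited). The gripper opens to 88 mm and grips with 3 to 60 N. Pads are 20 mm wide; open, the fingers measure 115 mm over their backs; the gripper's body (75 mm by 178 mm) begins 61 mm behind the grasp point.
Start: joints at [-1.182, 0.423, 1.63, -0, 1.089, -0.019], TCP at [247.885, -573.724, 404.675] pointing down, gripper open.
Joint ranges: [-3, 3], [-0.9, 2.11], [0.09, 2.58], [-1.31, 4.45], [0.11, 2.69], [-2.54, 2.54]. Speed limits (rad/s): [2.39, 2.39, 3.01, 3.14, 3.14, 3.14].

INTERFACE

Orientations are given as a rotation vector (axis times angle).
In Python, from workcell import readout, viewer, workorder, models gives the robot as it stands. The module is installed in compiled form; this text tells all that it offers.
- The arm moves only by the tool apply_moves, never from a script. Its argument "commands" is a list that holds one entry, the list of rows, each a list of 4 numbers: the shift along the world's x, y, z in m, then the turn about the world's z in rad. A call has 1 to 8 rows; each row is the pose to reach, as a shift and turn from the pose commanded when the call began; what a row does not reach only later rows make up. A row lasts 1/8 s, in which the tool goes at most 62.5 mm and 10.7 degrees, less where a joint would pass 70% of its speed; a pose out of reach is approached as far as the arm can. A call with a gripper value outside its range is refused whole. "gripper" is the finger opening in m, from 0 to 0.0878, set as the call begins (left out, the last holds). The fingers move at their own pace and stop on an object; the grip force is fixed at half the most. Time passes only in rows, so rows that repeat a pose let the fingers close. It gives the time, the measured TCP pose, the force and the opening at its end, in the units of the state.
- readout.get_obs(): the state, without advancing time (a new reading comes with each control period).
- viewer.get_image(name): name is "side" or "top"; returns a dict with "color" (480x640x3 uint8, red, green, blue), "vertical_fov" (degrees; the focal length in pixels is half the picture's height over the tangent of half this angle, whatever the lens; pixels are square), "cx", "cy" (the principal point, pixels), "rvec" (rotation vector, rad) and "tvec" (3), from world to camera coordinates, as OpenCV has them. Camera axes: x right, y down, z forward; pixel columns grow to the right and rows downward; lengths in mm; the calibration is good to about 2 mm. A picture is of the moment at which its call begins. There is no depth.
- workorder.close_job(): hands the job in, once; it reports no verdict.
Trained networks look in the newest picture that a camera, given by its name, has taken for a name from the list of things; names that differ only in an ending like _2 or _b are one class to them, and where a whole thing is asked for, a point or a joint stands for the part that bears it (a point fixed in the world has none). Each returns a list of dicts, best first, with "conf" (0 to 1); they miss things now and then, are a little off and sometimes report something else, mostly with a low value. They report only what shows in the picture. A call takes as long as a camera call.
- models.search_frame(camera, label): "position" ([x, y, z] in mm, in world coordinates, good to about 4 mm: the middle of the surface that is visible of it).
- models.place_of(camera, label): "position" ([x, y, z] in mm, in world coordinates, good to about 4 mm: a listed point, or the origin of a listed thing).
The state is a dict: "t": time; "qpos": joint angles; "qvel": joint speeds; "joint_torque": joint torques, N m; "ee_pos": TCP position; "orientation": TCP orientation; "ft_force": force on the tool from outside, world axes, zero at the start; "moment": the same for the moment, N m; "width": finger opening in mm.
Only numpy, scipy, OpenCV 4.12 (cv2) and the standard library are available. Lean on these libraries where they do the work, as an engineer would, in place of code of your own. Each camera call takes 0.05 s, during which the arm holds its last target.

## Working session

There is one attempt and no reset: what is moved stays moved. The work goes in short steps, Python scripts to look and compute and a tool call to move; the robot and the scene stay as the last step left them, time stands still between calls to the robot, and variables do not carry over. Pictures are saved under pics/ and viewed, and the job is handed in when it is done.

Besides the shell and the picture viewer there is one more tool, called after "Call:" in YAML: its name, and indented under it one key for each argument. apply_moves: Moves the arm, as the interface text tells. Its arguments: {"type":"object","properties":{"commands":{"type":"array","items":{"type":"array","items":{"type":"array","items":{"type":"number"}}}},"gripper":{"type":"number"}},"required":["commands"]}

```bash
mkdir -p pics; python3 - <<'E'
from workcell import readout, viewer, workorder, models
import cv2
o=readout.get_obs();print(o)
for n in("side","top"):
    im=viewer.get_image(n);cv2.imwrite(f"pics/{n}0.png",im["color"][:,:,::-1]);print({k:v for k,v in im.items() if k!="color"})
    for l in("cutter","pin_top","notch","nub","hub_top"):
        print(n,l,models.place_of(n,l)[:2])
for l in "jar_sugar,jar_grain,jar_lentils,oil_bottle,pepper_mill,jam_jar,timer,butter,salt_shaker".split(","):
    print(l,models.place_of("top",l)[:1],models.place_of("side",l)[:1])
print(readout.get_obs()["t"])
E
```

```text
{'t': 0.0, 'qpos': array([-1.18201692e+00,  4.23848725e-01,  1.63067345e+00,  6.22028024e-07,
        1.08859956e+00, -1.89973231e-02]), 'qvel': array([ 7.19768418e-04,  1.47848958e-04, -6.35574746e-06,  3.98621591e-04,
       -1.94486404e-03, -6.35041554e-04]), 'joint_torque': array([-7.05277562e-04, -5.44627833e+01, -2.73675835e+01,  6.43365341e-02,
        2.27266556e-02, -1.19720248e-04]), 'ee_pos': array([ 247.77794288, -573.49039573,  403.90306589]), 'orientation': array([ 1.99734395,  0.41456557, -1.99791626]), 'ft_force': array([-0.22106949,  0.6366908 , -1.23304126]), 'moment': array([-0.00015805,  0.00193099, -0.02434566]), 'width': 87.98245057459623}
{'vertical_fov': 50.931756795680485, 'cx': 324.76346246559723, 'cy': 243.80511699266626, 'rvec': array([ 2.29248398, -0.15427519,  0.08360363]), 'tvec': array([-563.04465595,  136.35987751,  886.1538863 ])}
side cutter [{'position': [497.5, 73.8, 0.6], 'conf': 0.76}, {'position': [399.6, 266.7, 4.3], 'conf': 0.65}]
side pin_top [{'position': [445.8, 33.7, 66.2], 'conf': 0.88}]
side notch [{'position': [432.0, 91.7, 75.9], 'con
[... 900 characters left out ...]
, 204.4, 0.2], 'conf': 0.62}]
oil_bottle [{'position': [789.1, -176.4, 1.7], 'conf': 0.88}] [{'position': [788.6, -177.6, -2.5], 'conf': 0.95}]
pepper_mill [{'position': [497.4, 71.9, -2.3], 'conf': 0.63}] [{'position': [395.9, 267.4, 0.6], 'conf': 0.86}]
jam_jar [{'position': [508.5, 309.6, 0.9], 'conf': 0.58}] [{'position': [504.0, 314.3, -1.7], 'conf': 0.87}]
timer [{'position': [577.3, -211.6, 4.1], 'conf': 0.62}] [{'position': [578.5, -215.4, -0.6], 'conf': 0.96}]
butter [{'position': [396.0, -180.9, 1.3], 'conf': 0.98}] [{'position': [395.6, -185.2, 3.0], 'conf': 0.72}]
salt_shaker [{'position': [604.9, 308.3, -2.3], 'conf': 0.96}] [{'position': [600.2, 308.8, -3.4], 'conf': 0.71}]
1.5
```

View pics/side0.png

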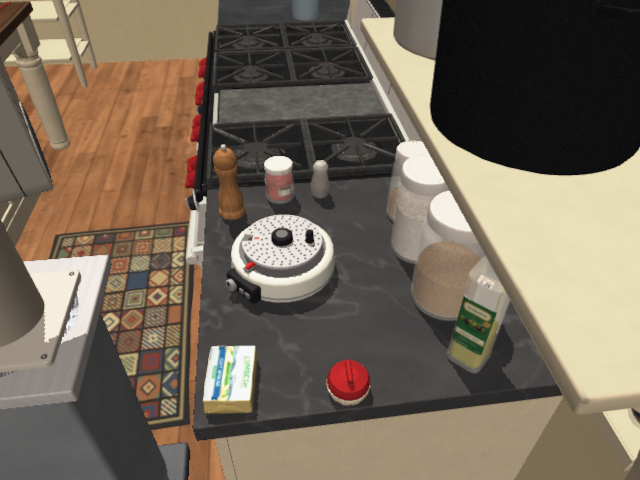

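View pics/top0.png

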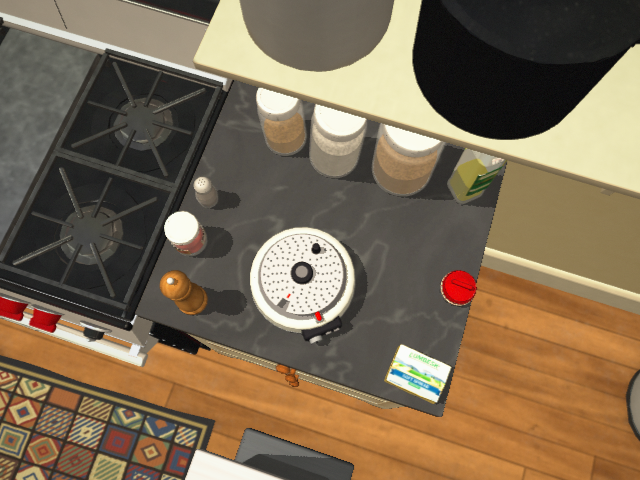

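```bash
cat > h.py <<'E'
import numpy as np, cv2
from workcell import readout, viewer, models
def K(im):
    f=240/np.tan(np.radians(im["vertical_fov"])/2); return np.array([[f,0,im["cx"]],[0,f,im["cy"]],[0,0,1]])
def proj(im,p): return cv2.projectPoints(np.array(p,float).reshape(-1,3),im["rvec"],im["tvec"],K(im),None)[0].reshape(-1,2)
def onz(im,uv,z):
    R=cv2.Rodrigues(im["rvec"])[0]; c=-R.T@im["tvec"]; d=R.T@np.linalg.inv(K(im))@np.array([*uv,1.]); return c+d*(z-c[2])/d[2]
def crop(im,c,h,fn,s=7):
    x,y=map(int,c); a=im["color"][y-h[1]:y+h[1],x-h[0]:x+h[0],::-1]
    cv2.imwrite(fn,cv2.resize(a,None,fx=s,fy=s,interpolation=cv2.INTER_CUBIC)); print(fn,"origin",x-h[0],y-h[1],"scale",s)
E
python3 - <<'E'
from h import *
for n,c in(("side",(283,255)),("top",(303,280))):
    im=viewer.get_image(n)
    crop(im,c,(56,42),f"pics/{n}1.png")
    # red pin blob
    a=im["color"].astype(int);m=(a[...,0]>150)&(a[...,1]<70)&(a[...,2]<70)
    ys,xs=np.nonzero(m[c[1]-60:c[1]+60,c[0]-60:c[0]+60]);print(n,len(xs),xs.mean()+c[0]-60,ys.mean()+c[1]-60)
    u=dict(side=[(282,233),(310,234),(249,267)],top=[(302,271),(317,247),(319,316)])[n]
    for p,z in zip(u,(87.5,97.5,67)):print(onz(im,p,z).round(1))
E
```

```text
pics/side1.png origin 227 213 scale 7
side 28 249.25 264.57142857142856
[497.7  74.5  87.5]
[547.8  53.4  97.5]
[433.2  12.7  67. ]
pics/top1.png origin 247 238 scale 7
top 41 315.780487804878 314.0487804878049
[497.3  73.9  87.5]
[545.9  61.4  97.5]
[432.5  20.1  67. ]
```

View pics/side1.png

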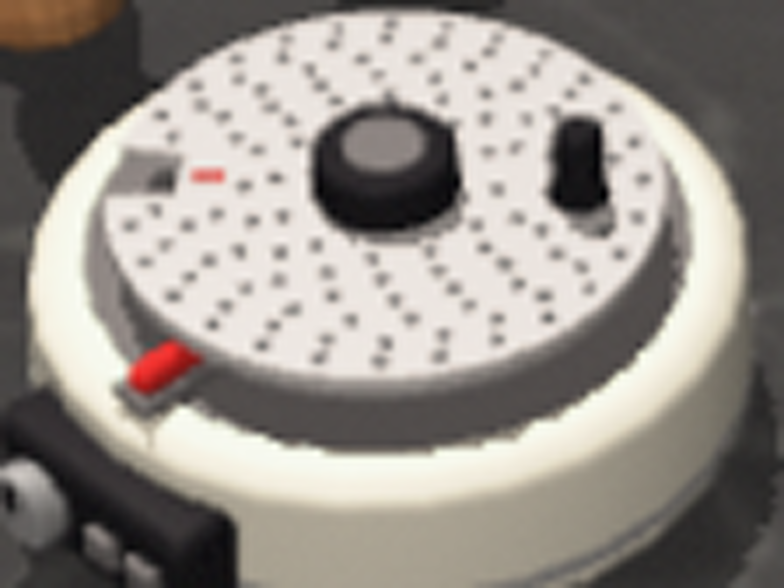

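View pics/top1.png

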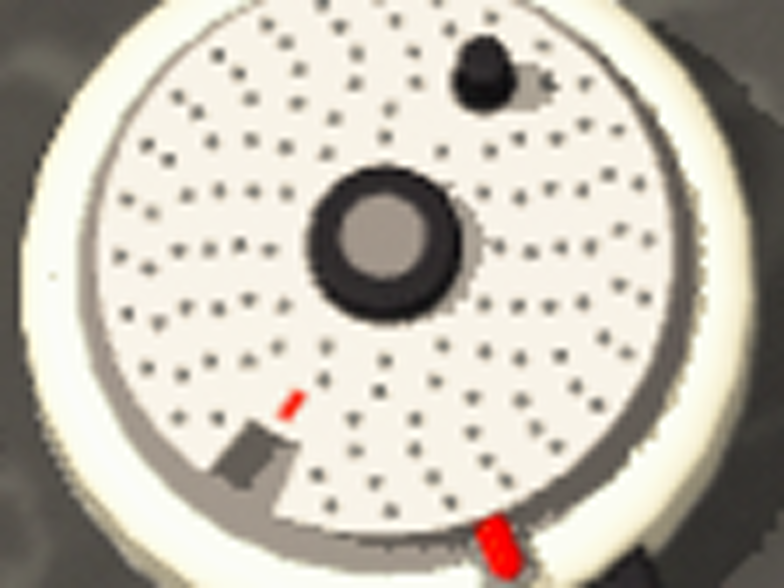

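```bash
python3 - <<'E'
from h import *
from scipy.spatial.transform import Rotation as R
o=readout.get_obs();print(R.from_rotvec(o["orientation"]).as_matrix().round(3),o["ee_pos"])
px=dict(side=[(282,233.4),(309.9,230.9),(249.9,265.4)],top=[(301.7,271.7),(316.3,245.2),(318,316.1)])
for n in px:
    im=viewer.get_image(n)
    P=[onz(im,p,z) for p,z in zip(px[n],(87.5,97.5,65))]
    for q in P: d=q-P[0];print(n,q.round(1),np.hypot(d[0],d[1]).round(1),np.degrees(np.arctan2(d[1],d[0])).round(1))
    a=im["color"][:,:,::-1].copy(); s=7;x0,y0=dict(side=(227,213),top=(247,238))[n]
    b=cv2.resize(a[y0:y0+84,x0:x0+112],None,fx=s,fy=s,interpolation=cv2.INTER_CUBIC)
    c=P[0][:2]
    for deg,col in((-138,(0,255,0)),(-141,(255,0,0)),(-144,(255,0,255))):
        u=np.array([np.cos(np.radians(deg)),np.sin(np.radians(deg))])
        q=(proj(im,[[*(c+u*r),66] for r in(60,91)])-[x0,y0]+.5)*s
        cv2.line(b,tuple(map(int,q[0])),tuple(map(int,q[1])),col,1)
    for deg in(-15,-18):
        u=np.array([np.cos(np.radians(deg)),np.sin(np.radians(deg))])
        q=(proj(im,[*(c+u*52),97.5])-[x0,y0]+.5)*s; cv2.circle(b,tuple(map(int,q[0])),3,(0,0,255) if deg==-15 else (0,255,0),-1)
        q=(proj(im,[[*(c-u*r),73.5] for r in(56,75)])-[x0,y0]+.5)*s
        cv2.line(b,tuple(map(int,q[0])),tuple(map(int,q[1])),(0,0,255) if deg==-15 else (0,255,0),1)
    cv2.imwrite(f"pics/{n}2.png",b)
E
```

```text
[[ 0.     0.397 -0.918]
 [-0.    -0.918 -0.397]
 [-1.     0.    -0.   ]] [ 247.87458274 -573.73825337  404.71404647]
side [497.6  73.4  87.5] 0.0 0.0
side [548.6  62.2  97.5] 52.2 -12.4
side [434.8  18.7  65. ] 83.3 -139.0
top [495.9  74.   87.5] 0.0 0.0
top [548.7  63.7  97.5] 53.8 -11.0
top [432.1  21.9  65. ] 82.3 -140.8
```

View pics/side2.png

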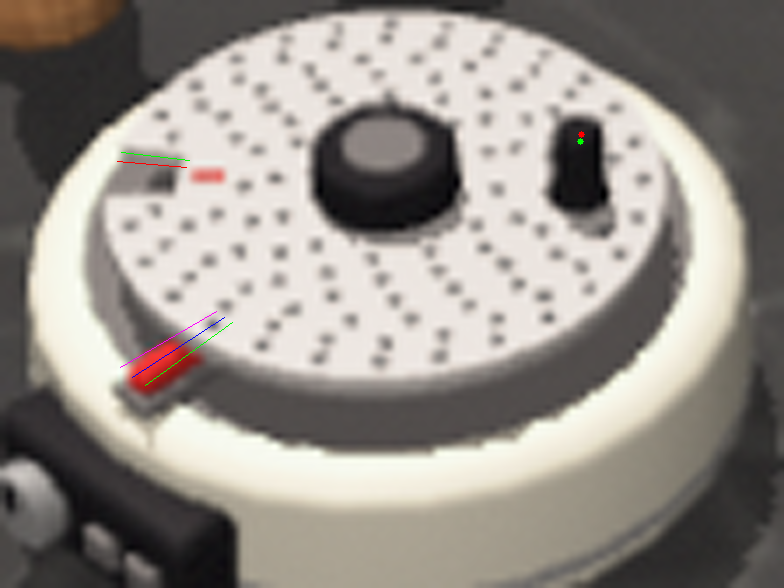

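View pics/top2.png

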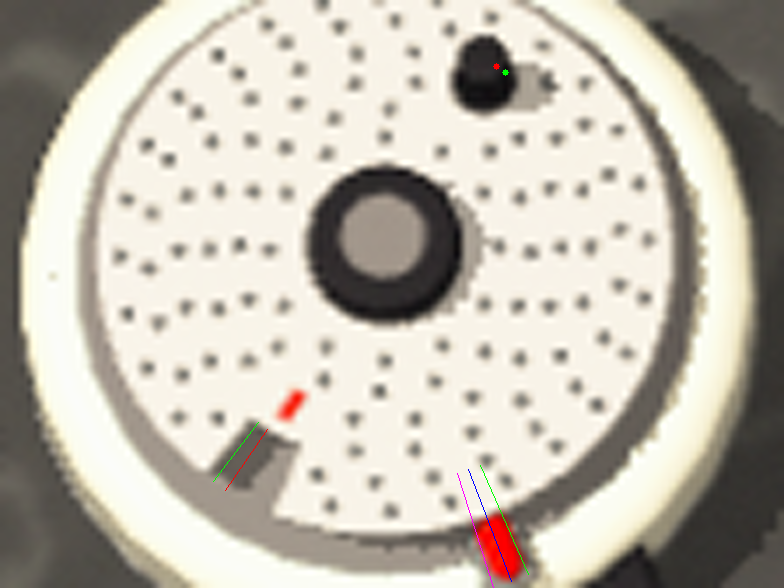

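Call:
apply_moves:
  commands:
    - [[0.02,0.05,0,-0.1],[0.045,0.1,0,-0.2],[0.07,0.15,0,-0.3],[0.095,0.2,0,-0.4],[0.12,0.25,0,-0.5],[0.146,0.3,0,-0.618],[0.17,0.35,0,-0.618],[0.195,0.4,0,-0.618]]
  gripper: 0

```text
t: 2.7
ee_pos: [443.5, -172.1, 405.0]
orientation: [-2.111, 0.223, 2.11]
ft_force: [1.6, -0.4, -0.7]
width: 12.0
```

Call:
apply_moves:
  commands:
    - [[0.024,0.05,0,0],[0.048,0.1,0,0],[0.073,0.15,0,0],[0.097,0.2,0,0],[0.097,0.2,-0.04,0],[0.097,0.2,-0.08,0],[0.097,0.2,-0.09,0],[0.097,0.2,-0.09,0]]

```text
t: 3.7
ee_pos: [540.1, 26.1, 314.8]
orientation: [-2.11, 0.223, 2.111]
ft_force: [-0.6, 0.5, 0.2]
width: 0.7
```

```bash
python3 - <<'E'
from h import *
from scipy.spatial.transform import Rotation as R
o=readout.get_obs();print(R.from_rotvec(o["orientation"]).as_matrix().round(3),o["ee_pos"],o["t"],o["width"],o["ft_force"])
for n,c in(("side",(283,235)),("top",(313,260))):
    im=viewer.get_image(n); crop(im,c,(80,60),f"pics/{n}3.png",5)
E
```

```text
[[-0.001 -0.209 -0.978]
 [-0.    -0.978  0.209]
 [-1.     0.     0.001]] [540.05133651  26.14001939 314.75668262] 3.7 0.7063572577978156 [-0.62656885  0.54492771  0.24205471]
pics/side3.png origin 203 175 scale 5
pics/top3.png origin 233 200 scale 5
```

View pics/side3.png

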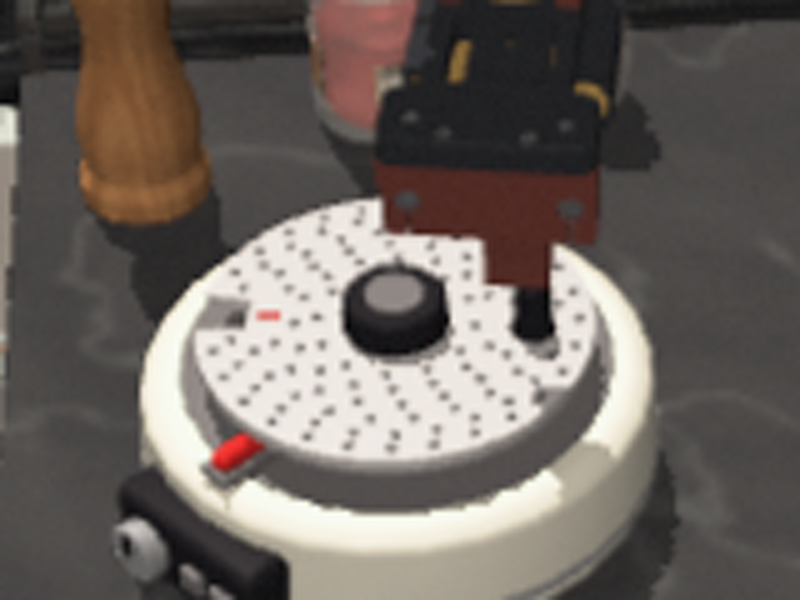

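View pics/top3.png

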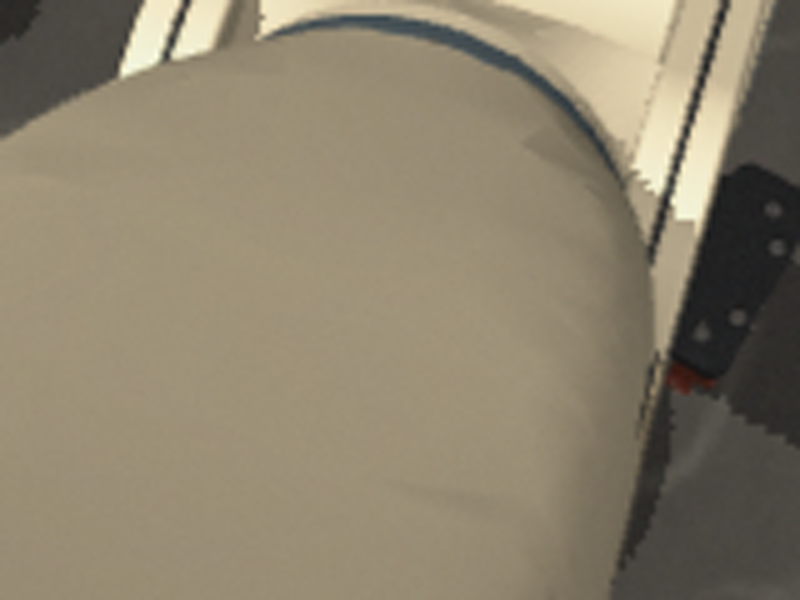

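Call:
apply_moves:
  commands:
    - [[0,0,-0.02,0],[0,0,-0.04,0],[0,0,-0.049,0],[0,0,-0.049,0]]

```text
t: 4.3
ee_pos: [540.1, 26.2, 266.1]
orientation: [-2.111, 0.223, 2.11]
ft_force: [0.7, 0.7, 0.9]
width: 0.4
```

```bash
python3 - <<'E'
from h import *
o=readout.get_obs();print(o["ee_pos"],o["t"],o["ft_force"])
for n,c in(("side",(283,235)),):
    im=viewer.get_image(n); crop(im,c,(80,60),f"pics/{n}4.png",5)
# plan: finger centre at nub angle a, offset d
C=np.array([497,74.])
def F(a,d):
    a=np.radians(a);return C+52*np.array([np.cos(a),np.sin(a)])-d*np.array([-np.sin(a),np.cos(a)])
p0=np.array([540,26.])
for a in (-12,-6,0,6,12,18,24,30,34,36,38,40): print(a,((F(a,21)-p0)/1000).round(4),round(np.radians(a+12),3))
E
```

```text
[540.10961366  26.18018022 266.14797289] 4.3 [0.65700914 0.69293723 0.90686871]
pics/side4.png origin 203 175 scale 5
-12 [0.0035 0.0166] 0.0
-6 [0.0065 0.0217] 0.105
0 [0.009 0.027] 0.209
6 [0.0109 0.0326] 0.314
12 [0.0122 0.0383] 0.419
18 [0.0129 0.0441] 0.524
24 [0.013 0.05 ] 0.628
30 [0.0125 0.0558] 0.733
34 [0.0119 0.0597] 0.803
36 [0.0114 0.0616] 0.838
38 [0.0109 0.0635] 0.873
40 [0.0103 0.0653] 0.908
```

View pics/side4.png

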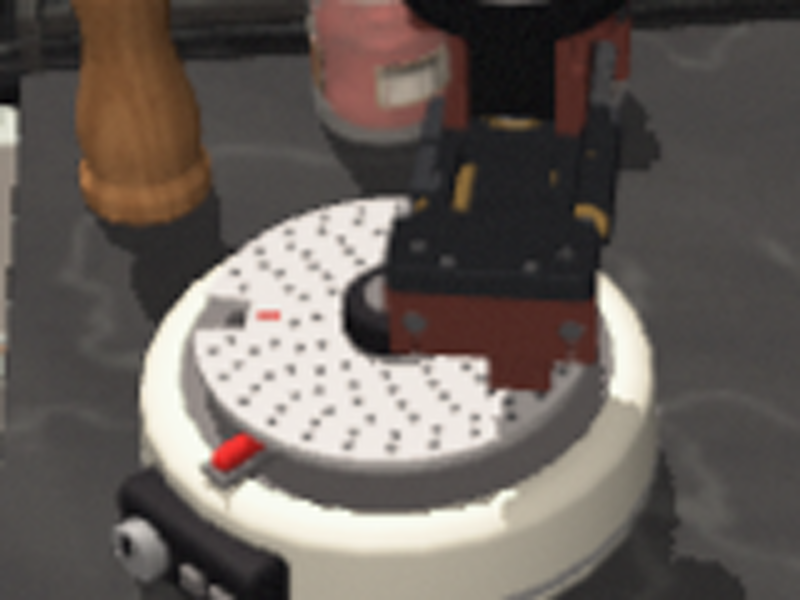

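Call:
apply_moves:
  commands:
    - [[0.001,0.006,0.003,0],[0.0035,0.0166,0.003,0],[0.005,0.019,0.003,0.052],[0.0065,0.0217,0.003,0.105],[0.008,0.0245,0.003,0.157],[0.009,0.027,0.003,0.209],[0.01,0.03,0.003,0.26],[0.011,0.0326,0.003,0.314]]

```text
t: 5.35
ee_pos: [551.1, 59.6, 269.0]
orientation: [2.167, 0.115, -2.166]
ft_force: [0.2, -0.7, 0.3]
width: 0.3
```

```bash
python3 - <<'E'
from h import *
o=readout.get_obs();print(o["ee_pos"],o["t"],o["ft_force"])
for n,c in(("side",(283,235)),):
    im=viewer.get_image(n); crop(im,c,(80,60),f"pics/{n}5.png",5)
    print(models.place_of(n,"notch")[:1],models.place_of(n,"nub")[:1])
E
```

```text
[551.11404466  59.5839756  269.04632228] 5.35 [ 0.19854768 -0.74462152  0.25861193]
pics/side5.png origin 203 175 scale 5
[{'position': [430.1, 79.9, 74.9], 'conf': 0.6}] [{'position': [787.9, -36.0, 1.2], 'conf': 0.69}]
```

View pics/side5.png

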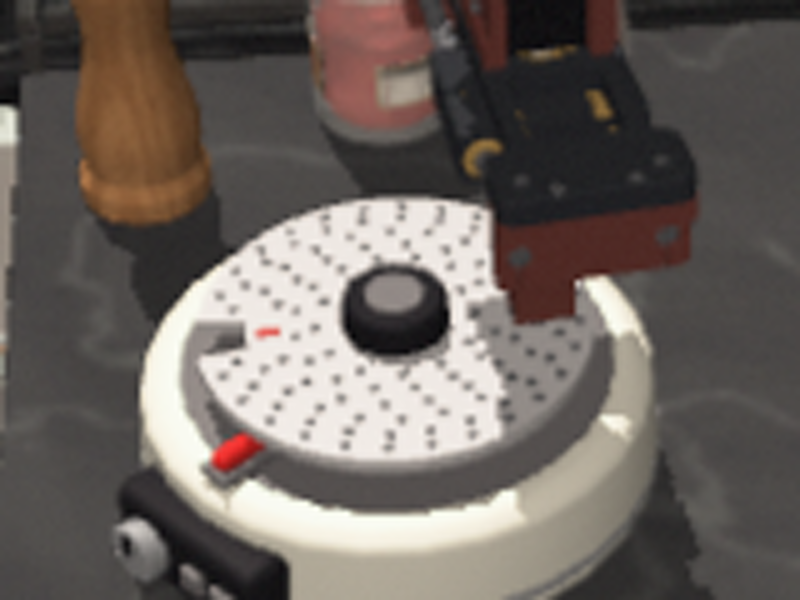

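```bash
python3 - <<'E'
from h import *
C=np.array([497,74.])
def F(a,d):
    a=np.radians(a);return C+52*np.array([np.cos(a),np.sin(a)])-d*np.array([-np.sin(a),np.cos(a)])
p0=np.array([551,58.6])
for a in (-6,-3,0,3,6,10,14,18,22,26,30,34,36,38,40): print(a,((F(a,13)-p0)/1000).round(4),round(np.radians(a-6),3))
E
```

```text
-6 [-0.0036 -0.003 ] -0.209
-3 [-0.0028 -0.0003] -0.157
0 [-0.002   0.0024] -0.105
3 [-0.0014  0.0051] -0.052
6 [-0.0009  0.0079] 0.0
10 [-0.0005  0.0116] 0.07
14 [-0.0004  0.0154] 0.14
18 [-0.0005  0.0191] 0.209
22 [-0.0009  0.0228] 0.279
26 [-0.0016  0.0265] 0.349
30 [-0.0025  0.0301] 0.419
34 [-0.0036  0.0337] 0.489
36 [-0.0043  0.0354] 0.524
38 [-0.005   0.0372] 0.559
40 [-0.0058  0.0389] 0.593
```

Call:
apply_moves:
  commands:
    - [[-0.001,0.004,0,0],[-0.0009,0.0079,0,0],[-0.0005,0.0116,0,0.07],[-0.0004,0.0154,0,0.14],[-0.0005,0.0191,0,0.209],[-0.0009,0.0228,0,0.279],[-0.0016,0.0265,0,0.349],[-0.0025,0.0301,0,0.419]]

```text
t: 6.5
ee_pos: [548.7, 89.4, 268.9]
orientation: [1.927, 0.517, -1.925]
ft_force: [1.9, 0.0, 0.8]
width: 0.6
```

```bash
python3 - <<'E'
from h import *
o=readout.get_obs();print(o["ee_pos"],o["t"],o["ft_force"])
for n,c in(("side",(283,245)),):
    im=viewer.get_image(n); crop(im,c,(70,50),f"pics/{n}6.png",5.6)
    for l in ("notch","nub","pin_top"):print(models.place_of(n,l)[:1])
E
```

```text
[548.67269812  89.3697069  268.89058734] 6.5 [1.94136927 0.03252757 0.75543677]
pics/side6.png origin 213 195 scale 5.6
[{'position': [441.6, 37.7, 76.6], 'conf': 0.78}]
[{'position': [542.0, 103.2, 96.1], 'conf': 0.92}]
[{'position': [445.1, 34.1, 66.1], 'conf': 0.7}]
```

View pics/side6.png

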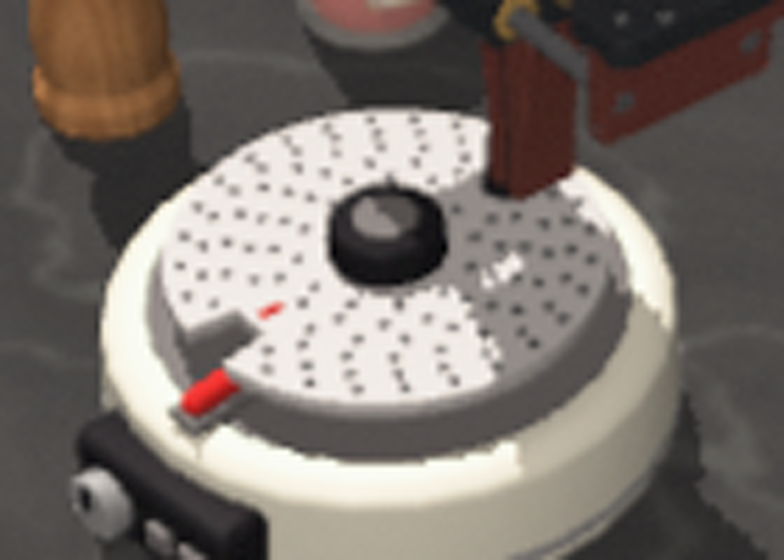

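```bash
cat >> h.py <<'E'
def notch_poly(C,nub,z):
    a=np.radians(nub+180);u=np.array([np.cos(a),np.sin(a)]);v=np.array([-u[1],u[0]])
    return np.array([[*(C+u*r+v*w),z] for r,w in((74.3,10.5),(56,8),(56,-8),(74.3,-10.5))])
def pin_poly(C,ang,z):
    a=np.radians(ang);u=np.array([np.cos(a),np.sin(a)]);v=np.array([-u[1],u[0]])
    return np.array([[*(C+u*r+v*w),z] for r,w in((91,4.5),(60,4.5),(60,-4.5),(91,-4.5))])
def circ(C,r,z): 
    t=np.linspace(0,2*np.pi,80);return np.c_[C[0]+r*np.cos(t),C[1]+r*np.sin(t),0*t+z]
def overlay(im,fn,C,nubs,pins,c,h,s,zd=73.5):
    x0,y0=c[0]-h[0],c[1]-h[1]
    b=cv2.resize(im["color"][y0:y0+2*h[1],x0:x0+2*h[0],::-1],None,fx=s,fy=s,interpolation=cv2.INTER_CUBIC)
    def pl(P,col,cl=True): cv2.polylines(b,[((proj(im,P)-[x0,y0]+.5)*s).astype(int)],cl,col,1)
    pl(circ(C,75,zd),(255,0,0)); pl(circ(C,20,zd+14),(255,0,0))
    for n,col in zip(nubs,((0,160,0),(255,0,255),(255,128,0))): pl(notch_poly(C,n,zd),col,False)
    for n,col in zip(pins,((0,255,255),(255,255,0),(0,0,0))): pl(pin_poly(C,n,64),col)
    cv2.imwrite(fn,b)
E
python3 - <<'E'
from h import *
im=viewer.get_image("side")
overlay(im,"pics/side7.png",np.array([497,74.]),(27,31),(-140,),(255,258),(32,24),12)
E
```

```text
(no output)
```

View pics/side7.png

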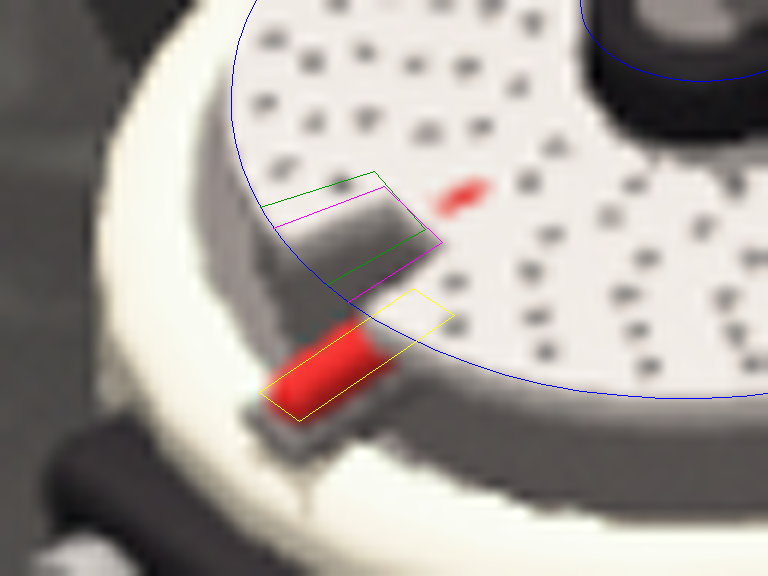

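Call:
apply_moves:
  commands:
    - [[-0.0007,0.0018,0,0.035],[-0.0013,0.0033,0,0.06],[-0.0018,0.0044,0,0.087],[-0.0018,0.0044,0,0.087]]

```text
t: 7.25
ee_pos: [546.5, 93.5, 268.6]
orientation: [1.873, 0.59, -1.873]
ft_force: [0.6, -0.5, 0.0]
width: 0.5
```

```bash
python3 - <<'E'
from h import *
im=viewer.get_image("side")
overlay(im,"pics/side8.png",np.array([497,74.]),(38,40),(-140,),(255,258),(32,24),12)
for l in ("notch","nub","pin_top"):print(models.place_of("side",l)[:1],models.place_of("top",l)[:1])
E
```

```text
[{'position': [788.0, -176.0, -1.5], 'conf': 0.72}] []
[{'position': [540.0, 106.1, 98.9], 'conf': 0.95}] []
[{'position': [445.4, 33.9, 66.1], 'conf': 0.61}] []
```

View pics/side8.png

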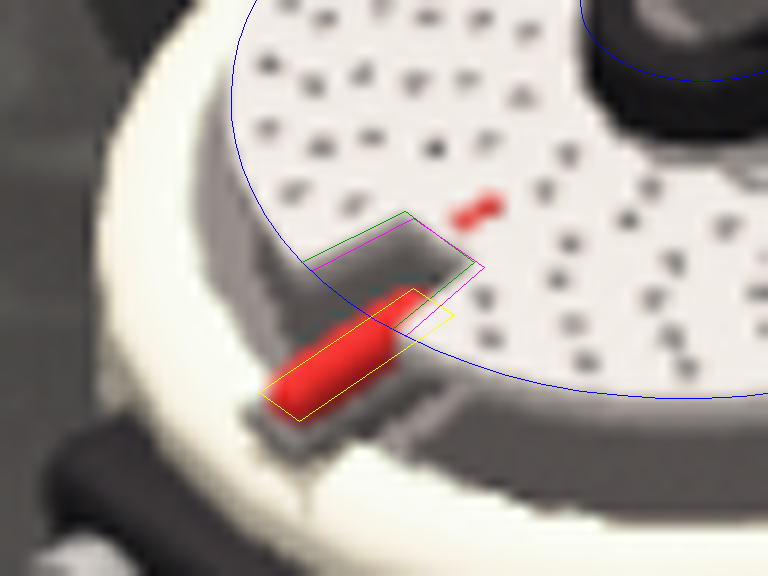

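Call:
apply_moves:
  commands:
    - [[-0.0002,0.0004,0,0.009],[-0.0004,0.00085,0,0.018],[-0.0004,0.00085,0,0.018],[0.006,-0.007,0,0.018],[0.012,-0.015,0,0.018],[0.012,-0.015,0.03,0.018],[0.012,-0.015,0.06,0.018],[0.012,-0.015,0.08,0.018]]

```text
t: 8.6
ee_pos: [559.1, 77.8, 350.0]
orientation: [1.863, 0.604, -1.861]
ft_force: [0.4, 0.9, 0.4]
width: 0.5
```

Call:
apply_moves:
  commands:
    - [[-0.01,-0.05,0,0],[-0.03,-0.1,0,0],[-0.05,-0.15,0,0],[-0.07,-0.2,0,0],[-0.09,-0.25,0,0],[-0.11,-0.3,0,0],[-0.13,-0.35,0,0],[-0.13,-0.35,0,0]]

```text
t: 9.6
ee_pos: [427.4, -274.9, 348.8]
orientation: [1.865, 0.599, -1.865]
ft_force: [-0.6, -0.2, -0.0]
width: 0.2
```

```bash
python3 - <<'E'
from h import *
C=np.array([497,74.])
im=viewer.get_image("side")
overlay(im,"pics/side9.png",C,(40,),(-140,),(255,258),(32,24),12)
im=viewer.get_image("top")
overlay(im,"pics/top9.png",C,(40,),(-140,),(303,285),(48,36),8)
for l in ("notch","nub","pin_top","hub_top"):print(models.place_of("side",l)[:1],models.place_of("top",l)[:1])
E
```

```text
[{'position': [445.2, 32.9, 74.8], 'conf': 0.61}] [{'position': [444.2, 32.8, 74.5], 'conf': 0.92}]
[{'position': [538.1, 107.2, 100.7], 'conf': 0.92}] [{'position': [534.7, 109.3, 96.8], 'conf': 0.69}]
[{'position': [443.9, 34.4, 67.8], 'conf': 0.68}] [{'position': [448.0, 30.1, 64.7], 'conf': 0.73}]
[{'position': [498.5, 75.8, 86.4], 'conf': 0.98}] [{'position': [497.6, 73.8, 86.4], 'conf': 0.67}]
```

View pics/side9.png

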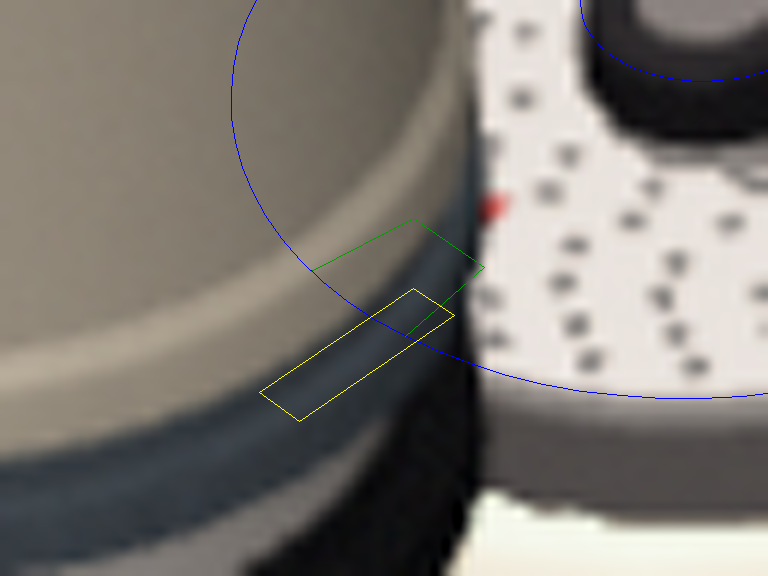

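View pics/top9.png

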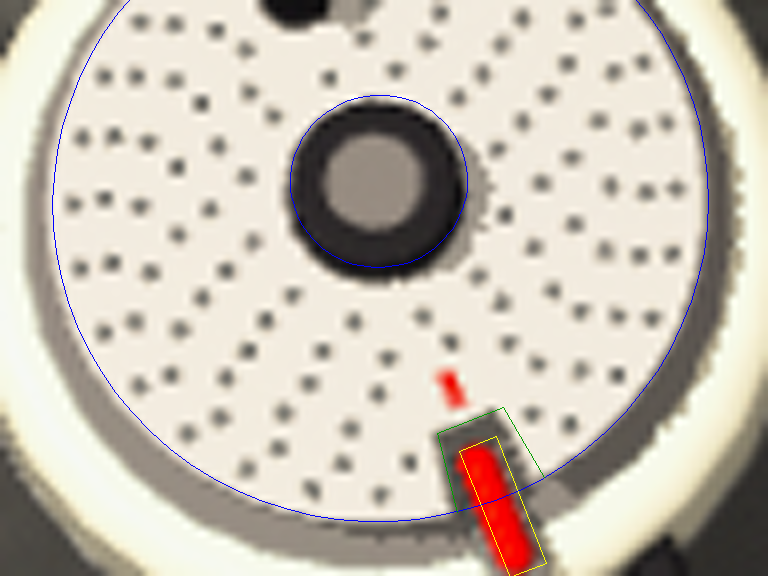

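```bash
python3 - <<'E'
from h import *
im=viewer.get_image("top")
for C in ([497,74.],[495.5,74.5]):
    C=np.array(C);overlay(im,f"pics/top10_{int(C[0])}.png",C,(39,41),(-140,),(364-54,340-0-0-6-10),(20,15),20) if 0 else overlay(im,f"pics/top10_{int(C[0])}.png",C,(40,),(-140,),(315,308),(24,18),20)
E
python3 -c "
import cv2,numpy as np
a=cv2.imread('pics/top10_497.png');b=cv2.imread('pics/top10_495.png');print(a.shape)
cv2.imwrite('pics/top11.png',cv2.resize(b,(800,600)))"
```

```text
(720, 960, 3)
```

View pics/top11.png

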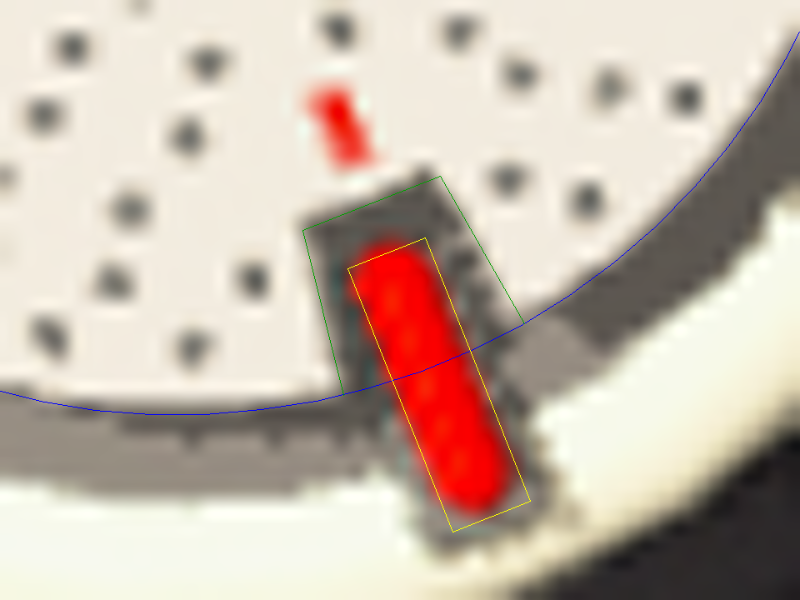

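Call:
apply_moves:
  commands:
    - [[0.01,0.05,0,-0.18],[0.02,0.1,0,-0.36],[0.03,0.15,0,-0.54],[0.04,0.2,0,-0.72],[0.05,0.25,0,-0.9],[0.06,0.3,0,-1.08],[0.069,0.345,0,-1.26],[0.069,0.345,0,-1.44]]

```text
t: 11.15
ee_pos: [498.0, 76.4, 348.8]
orientation: [-1.765, 0.723, 1.763]
ft_force: [-0.6, -0.0, -0.0]
width: 0.4
```

Call:
apply_moves:
  commands:
    - [[0,0,-0.02,-0.13],[0,0,-0.04,-0.13],[0,0,-0.04,-0.13]]

```text
t: 11.52
ee_pos: [497.9, 61.6, 307.2]
orientation: [-1.672, 0.793, 1.694]
ft_force: [-0.9, 0.4, 0.8]
width: 0.5
```

```bash
python3 - <<'E'
from h import *
o=readout.get_obs();print(o["ee_pos"],o["qpos"],o["t"],o["ft_force"])
im=viewer.get_image("side"); crop(im,(283,235),(80,60),"pics/side12.png",5)
E
```

```text
[497.9029445   61.60265648 307.20743386] [0.09446712 0.39077036 1.96732564 0.02726634 0.78611264 2.54061819] 11.525 [-0.91844699  0.35362626  0.78263312]
pics/side12.png origin 203 175 scale 5
```

View pics/side12.png

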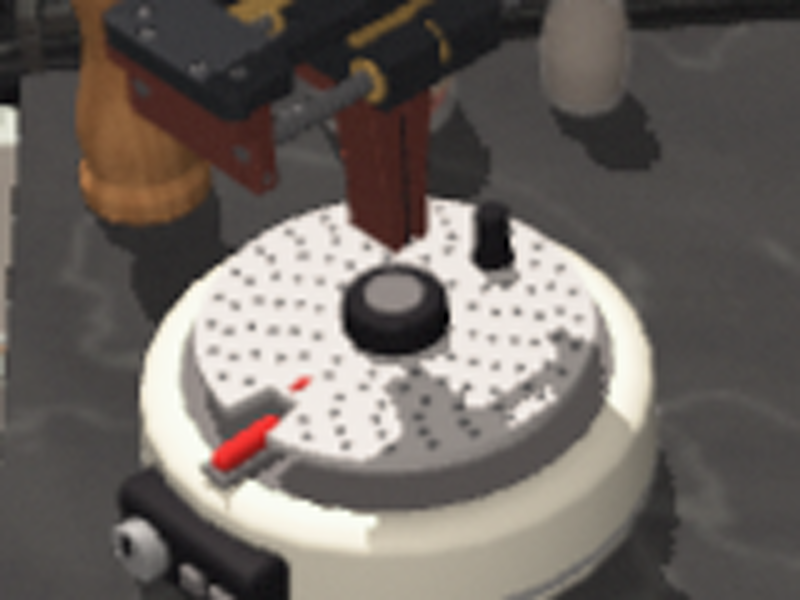

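Call:
apply_moves:
  commands:
    - [[0,0,0,0.18],[0,0,0,0.36],[0,0,0,0.54],[0,0,0,0.6],[0,0,0,0.6]]

```text
t: 12.2
ee_pos: [498.8, 61.6, 309.2]
orientation: [-2.044, 0.292, 2.07]
ft_force: [0.3, 0.6, -0.4]
width: 0.5
```

```bash
python3 - <<'E'
from h import *
from scipy.spatial.transform import Rotation as R
o=readout.get_obs();print(o["ee_pos"],o["qpos"],o["t"],o["ft_force"],R.from_rotvec(o["orientation"]).as_matrix().round(3))
im=viewer.get_image("side"); crop(im,(283,235),(80,60),"pics/side13.png",5)
E
```

```text
[498.79645556  61.63176756 309.20757893] [0.09514202 0.38951418 1.96257379 0.02261901 0.79857633 1.94538606] 12.2 [ 0.34469971  0.64769145 -0.36479662] [[-0.01  -0.291 -0.957]
 [ 0.015 -0.957  0.291]
 [-1.    -0.012  0.014]]
pics/side13.png origin 203 175 scale 5
```

View pics/side13.png

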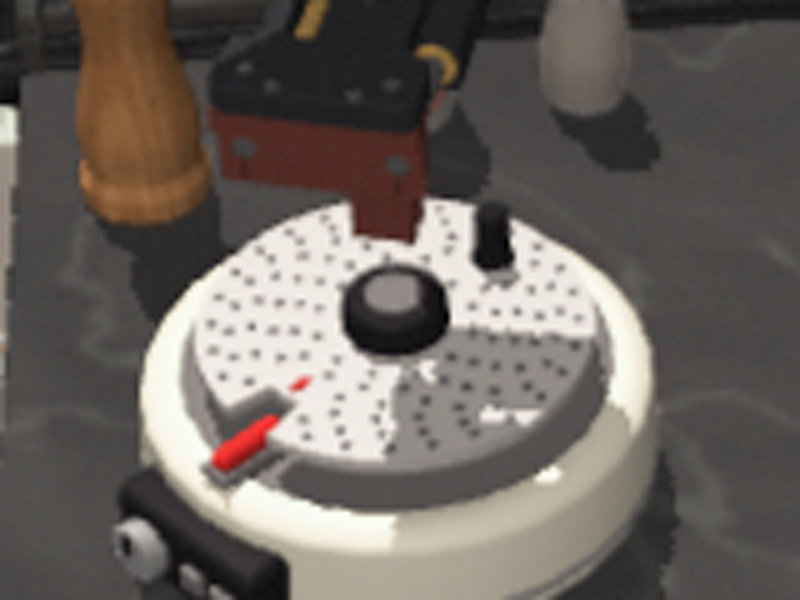

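Call:
apply_moves:
  commands:
    - [[0,0.005,0,0],[-0.0005,0.01,0,0],[-0.0005,0.01,-0.015,0],[-0.0005,0.01,-0.03,0],[-0.0005,0.01,-0.034,0],[-0.0005,0.01,-0.034,0]]

```text
t: 13.0
ee_pos: [497.8, 71.4, 273.5]
orientation: [-2.041, 0.292, 2.073]
ft_force: [-0.4, -1.3, 0.6]
width: 0.6
```

```bash
python3 - <<'E'
from h import *
from scipy.spatial.transform import Rotation as R
o=readout.get_obs();M=R.from_rotvec(o["orientation"]).as_matrix();tip=o["ee_pos"]+182*M[:,0];print(o["ee_pos"],o["t"],o["ft_force"],M.round(3),tip)
im=viewer.get_image("side"); crop(im,(283,235),(60,45),"pics/side14.png",6.6)
print(proj(im,tip),proj(im,[496.5,74,87.5]))
E
```

```text
[497.81273028  71.37325189 273.52166844] 13.0 [-0.37185577 -1.31124934  0.56810713] [[-0.014 -0.291 -0.957]
 [ 0.015 -0.957  0.291]
 [-1.    -0.01   0.017]] [495.35490358  74.09898128  91.55867911]
pics/side14.png origin 223 190 scale 6.6
[[280.66297342 231.58654739]] [[281.38641462 233.2372994 ]]
```

View pics/side14.png

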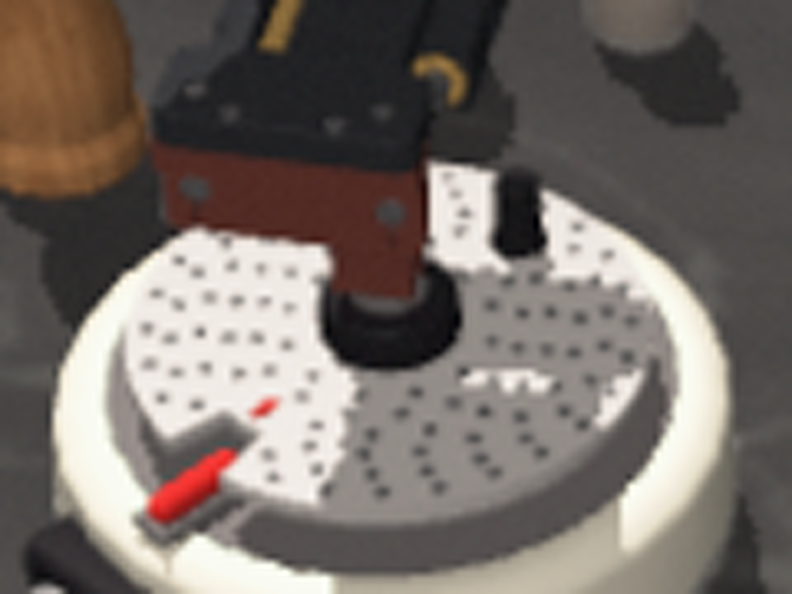

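Call:
apply_moves:
  commands:
    - [[0.0015,0,-0.002,0],[0.0015,0,-0.004,0],[0.0015,0,-0.006,0],[0.0015,0,-0.008,0],[0.0015,0,-0.01,0],[0.0015,0,-0.01,0]]

```text
t: 13.8
ee_pos: [499.7, 71.5, 264.2]
orientation: [-2.043, 0.292, 2.071]
ft_force: [1.6, -0.4, 1.4]
width: 0.1
```

```bash
python3 - <<'E'
from h import *
o=readout.get_obs();print(o["ee_pos"],o["t"],o["ft_force"],o["moment"])
im=viewer.get_image("side"); crop(im,(283,240),(60,45),"pics/side15.png",6.6)
E
```

```text
[499.66894983  71.51735033 264.24071876] 13.8 [ 1.60611034 -0.39782094  1.36513633] [-0.00273154 -0.24937561  0.02628587]
pics/side15.png origin 223 195 scale 6.6
```

View pics/side15.png

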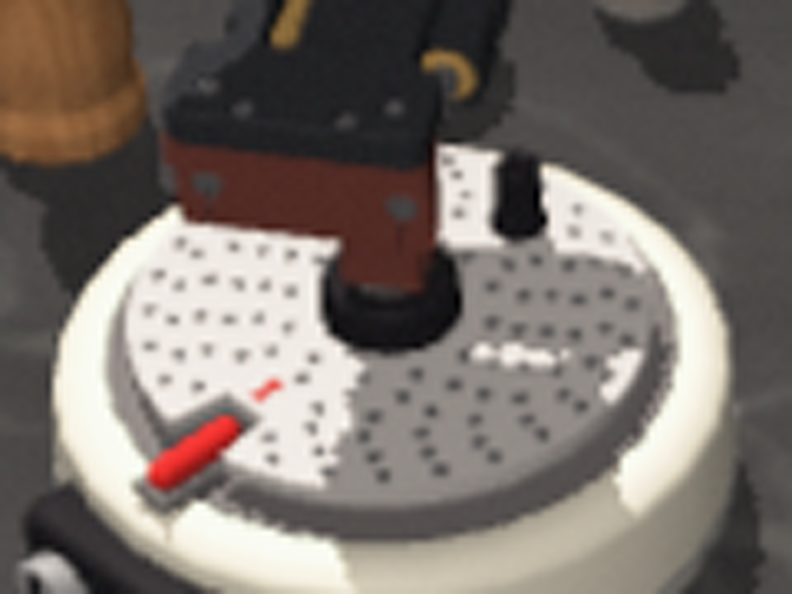

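Disc is moving down around the pin, with the pin (at crop 195,450) centred in the notch. I'll press on.

Call:
apply_moves:
  commands:
    - [[0,0,-0.002,0],[0,0,-0.004,0],[0,0,-0.005,0],[0,0,-0.006,0],[0,0,-0.006,0]]

```text
t: 14.48
ee_pos: [499.7, 71.5, 259.5]
orientation: [-2.043, 0.291, 2.071]
ft_force: [-3.0, -1.1, 19.7]
width: 0.6
```

Call:
apply_moves:
  commands:
    - [[0,0,-0.0005,0],[0,0,-0.0005,0],[0,0,0.01,0],[0,0,0.04,0],[0,0,0.08,0],[0,0,0.12,0],[0,0,0.14,0]]

```text
t: 15.35
ee_pos: [499.4, 71.5, 400.0]
orientation: [-2.044, 0.291, 2.07]
ft_force: [0.3, -0.2, 0.7]
width: 0.5
```

Call:
apply_moves:
  commands:
    - [[-0.01,-0.06,0,0],[-0.03,-0.11,0,0],[-0.05,-0.17,0,0],[-0.07,-0.22,0,0],[-0.09,-0.27,0,0],[-0.11,-0.32,0,0],[-0.13,-0.38,0,0],[-0.13,-0.44,0,0]]

```text
t: 16.35
ee_pos: [367.8, -369.8, 397.9]
orientation: [-2.04, 0.291, 2.072]
ft_force: [0.3, 0.7, 0.3]
width: 0.2
```

Call:
apply_moves:
  commands:
    - [[-0.04,-0.05,0,0],[-0.08,-0.08,0,0],[-0.08,-0.08,0,0]]

```text
t: 16.73
ee_pos: [287.0, -449.9, 397.6]
orientation: [-2.038, 0.295, 2.07]
ft_force: [0.6, 1.0, 0.0]
width: 0.5
```

```bash
python3 - <<'E'
from h import *
o=readout.get_obs();print(o["ee_pos"],o["t"],o["ft_force"],o["qpos"])
im=viewer.get_image("side"); overlay(im,"pics/side16.png",np.array([497,74.]),(40,),(),(283,250),(56,42),7,63.5)
im=viewer.get_image("top"); overlay(im,"pics/top16.png",np.array([495.5,74.5]),(40,),(),(303,280),(56,42),7,63.5)
cv2.imwrite("pics/top17.png",im["color"][:,:,::-1])
for l in ("notch","nub","pin_top","hub_top"):print(models.place_of("side",l)[:1],models.place_of("top",l)[:1])
E
```

```text
[ 287.02040752 -449.91539946  397.59170348] 16.725 [0.60338232 1.04675333 0.04595825] [-1.02463014  0.30267009  1.83208845 -0.00299676  1.02784375  0.84721521]
[{'position': [446.1, 35.3, 63.3], 'conf': 0.96}] [{'position': [443.7, 32.8, 65.3], 'conf': 0.66}]
[{'position': [538.1, 109.4, 86.1], 'conf': 0.78}] [{'position': [536.9, 108.4, 86.9], 'conf': 0.61}]
[{'position': [446.0, 31.9, 65.3], 'conf': 0.62}] [{'position': [576.9, -209.6, -0.2], 'conf': 0.72}]
[{'position': [497.8, 79.2, 74.2], 'conf': 0.92}] [{'position': [498.4, 73.7, 76.8], 'conf': 0.68}]
```

View pics/side16.png

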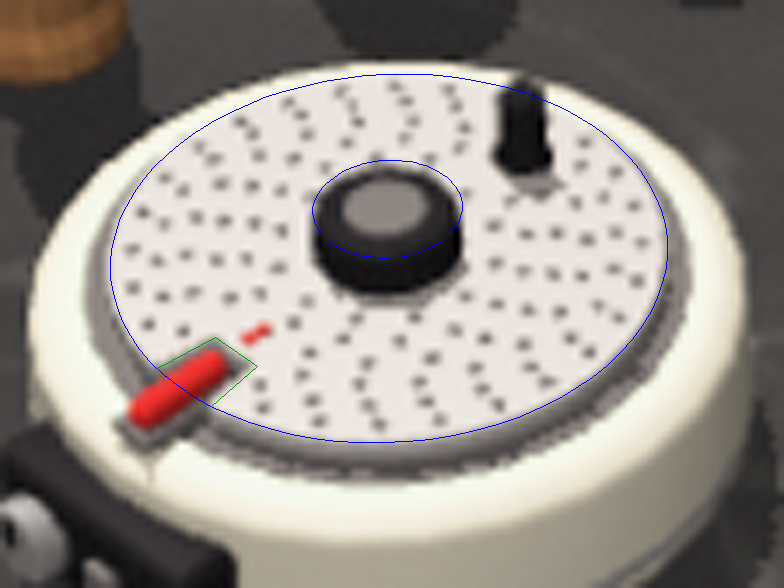

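View pics/top16.png

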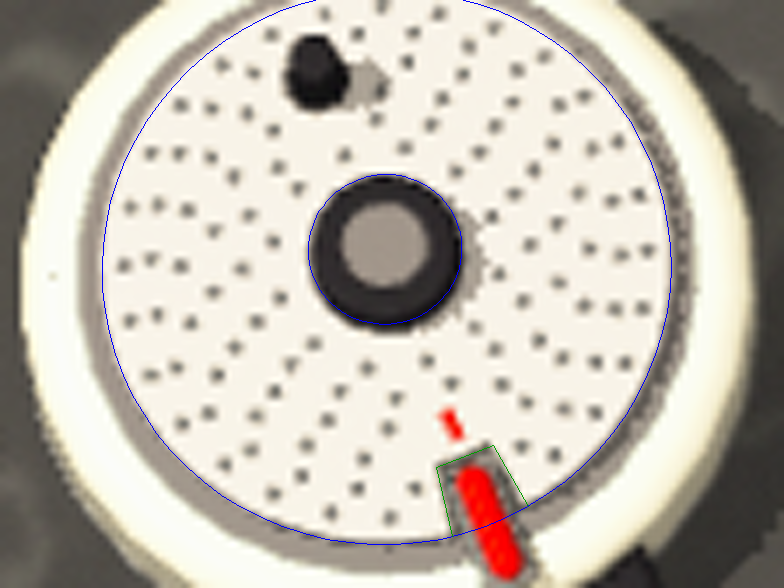

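View pics/top17.png

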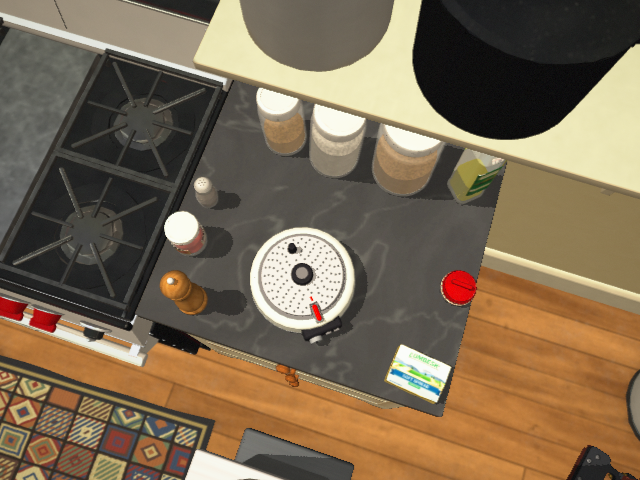

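```bash
python3 -c "
from workcell import workorder
print(workorder.close_job())"
```

```text
the job is handed in; nothing more can be done
None
```

I turned the disc about 51° counter-clockwise by its nub until the notch lay over the pin. Then I pressed the hub straight down until it stopped, moved the hand clear and handed in the job at about 17 s.

**Last checks:**
- **Seating:** at the stop the TCP was at 259.5 mm, which puts the hub top at the expected 77.5 mm, with about 20 N on it. The disc outline drawn for the seated height fits both pictures.
- **Notch and pin:** the pin stands in the notch, within about 1–2° of centre by eye. The networks put the two points about 3 mm apart, within their own error.
- **Other things on the worktop:** everything in the last top picture stands where it did at the start, by eye only.

**Imperfections:**
- **Joint 6 at its limit:** while I turned the hand above the hub, joint 6 ran up against the end of its range and read 2.5406 against the listed 2.54. I turned it back at once. The reading is very slightly over, and I cannot tell whether it counts as passing the limit.
- **Tool tilt:** because of that, the hub was pressed with the tool about 1° off vertical.
- **Detection that disagreed:** in the last check the top camera's network reported the pin at the timer's position, which I ignored as false.

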